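# Hold the long ink stirrer inside the spray rinse box

## Task

Press the pedal on the front of the rinse box fully down to its stop so that the lid springs open. Then pick up the long ink stirrer, bring it through the mouth of the box, which is shorter than the stirrer, and finish while holding it in there, roughly level, with its whole length below the lips of the mouth and touching neither floor, walls, lips nor spray bars, so that the spray can reach it all round. Leave the lid open and do not push the other things on the bench about.

Things in the scene. Friction and masses are not known exactly. Their poses are not given: they have to be found in the camera images.
- stirrer_center (a point): Centre of the long ink stirrer: a loose flat wooden stick, 18 mm wide, 6 mm thick, 200 mm long, 20 g, dark with dried ink towards one end. Its y axis runs along its length. It lies flat on the bench left of the rinse box, pointing roughly away from the robot, beside a shorter stirrer (150 mm) and a flat brush (177 mm); which of the three places it has varies.
- stirrer_end_a (a point): Middle of one end of the long stirrer, 100 mm from its centre along its +y.
- stirrer_end_b (a point): Middle of the other end of the long stirrer, 100 mm from its centre along its -y.
- rinse_box: Spray rinse box of grey-painted steel, fixed to the bench at a varying place and angle: 156 mm along its x (away from the robot), 272 mm along its y (to the left), 135 mm high. Origin: centre of its underside, on the bench. Walls 4 mm; inside 148 x 264 mm, floor 14 mm above the bench. Two copper spray bars run along y under the side lips, 112 mm high; 114 mm stay free between their nozzles.
- box_mouth (a point): Centre of the box's mouth, level with the rim's top, 135 mm above the bench; axes as the box's. Lips 4 mm thick turn inwards all round (undersides 131 mm above the bench) and leave a mouth of 116 mm along x by 156 mm along y in the middle.
- lid (a joint): Angle of the flat lid over the whole top, hinged on the rim farther from the robot: 0 shut, 2.4 rad fully open, leaning far back behind the box, its edge 0.24 m above the bench. A hook on the pedal holds it shut; once freed it swings open by its spring in about 2 s and stays open.
- pedal (a joint): Angle of the spring pedal in front of the box: 0 up, 0.2 rad down at its stop. Its hook frees the lid shortly before the stop. It takes about 8 N on the tread at the stop and springs back up when let go. Its upright with the hook, 26 mm wide, rises 20 mm in front of the box's front wall to 146 mm above the bench and tips 15 mm towards the robot when pressed.
- pedal_tread (a point): Centre of the top of the pedal's rubber tread, 40 mm along the box's x by 58 mm along y, 183 mm in front of the box's centre, 75 mm above the bench when up; pressing it to the stop lowers it 19 mm.

How it is judged:
By the outcome, as a careful person would: the job done as asked, in the order asked, and still so for the second after the job is handed in, while the arm keeps its last pose, push and grip.
It also fails if it takes over 58 s, if anything falls off the work surface, if the arm or the gripper's body presses on something with over 40 N, if the wrist force passes 120 N, or if a joint passes its speed limit or range.

## Robot

A 6-joint arm with a two-finger parallel gripper is mounted at the origin on a cart in front of the work surface, level with it; the furniture and walls round the work are solid. World frame = base frame: x ahead of the robot, y to its left, z up, the work surface at z = 0. Lengths are in m, angles in rad, forces in N, time in s.
With the tool pointing down it reaches from about 0.375 to 0.9 m from the base axis. Payload 3.1 kg.
Tool frame: the origin (TCP) lies between the finger pads; the fingertips stand 8 mm ahead of it and the grasp point (between the pads) lies 11 mm behind it; z points along the fingers, y is the line along which they close (so a half turn about z gives the same grasp; the last joint's range is limited). The gripper opens to 87 mm and grips with 3 to 60 N. Pads are 19 mm wide; open, the fingers measure 117 mm over their backs; the gripper's body (75 mm by 190 mm) begins 51 mm behind the grasp point.
Start: joints at [0.996, 0.527, 1.433, -0, 1.181, -0.178], TCP at [0.242, 0.576, 0.231] pointing down, gripper open.
Joint ranges: [-3.08, 3.08], [-0.75, 2.2], [0.22, 2.44], [-1.43, 4.57], [0, 2.65], [-2.85, 2.85]. Speed limits (rad/s): [2.79, 2.79, 3.14, 3.14, 3.14, 3.14].

## Interface

Orientations are given as a unit quaternion [x, y, z, w].
In Python, from rig import robot, vision, job gives the robot as it stands.
- The arm moves only by the shell command python3 -m handwheel 'ROWS' [OPENING] [FORCE]. ROWS is JSON, a list of rows, each a list of 4 numbers: the shift along the tool's x, y, z as a fraction of full scale, then the turn about the tool's z as a fraction of full scale. A call has 1 to 20 rows; each row is the pose to reach, as a shift and turn from the pose commanded when the call began, along the tool's axes at that moment, turning the shorter way round; what a row does not reach only later rows make up. Full scale, the value 1, is 300 mm for a shift and 2 pi rad for a turn. A row lasts 1/12 s, in which the tool goes at most 41.7 mm and 7.16 degrees, less where a joint would pass 70% of its speed; a pose out of reach is approached as far as the arm can. A call with a number of a shift or a turn outside -1 to 1 is refused whole. A call with a gripper value outside its range is refused whole. OPENING is the opening in per cent of the stroke, from 0 (shut) to 100 (fully open), set as the call begins (- or left out, the last holds). The fingers move at their own pace and stop on an object; FORCE is the grip in N (left out, the last holds). Time passes only in rows, so rows that repeat a pose let the fingers close. It gives the time, the measured TCP pose, the force, the opening and the grip force at its end, in the units of the state.
- robot.get_obs(): the state, without advancing time (a new reading comes with each control period).
- vision.camera(name): name is "scene" or "side" or "wrist"; returns a dict with "frame" (480x640x3 uint8, red, green, blue), "K" (3x3 intrinsics, pixels), "cam_to_world" (4x4, takes a point from camera to world coordinates); the wrist camera has in their place "hand_eye" (4x4, takes a point from camera to tool coordinates, whose origin is the TCP and whose axes are the flange's). Camera axes: x right, y down, z forward; pixel columns grow to the right and rows downward; lengths in m; the calibration is good to about 2 mm. A picture is of the moment at which its call begins: read the wrist's pose just before it. There is no depth.
- job.hand_in(): hands the job in; it is judged then, once.
Trained networks look in the newest picture that a camera, given by its name, has taken for a name from the list of things; names that differ only in an ending like _2 or _b are one class to them, and where a whole thing is asked for, a point or a joint stands for the part that bears it (a point fixed in the world has none). Each returns a list of dicts, best first, with "conf" (0 to 1); they miss things now and then, are a little off and sometimes report something else, mostly with a low value. They report only what shows in the picture. A call takes as long as a camera call.
- vision.look_for(camera, label): "point" ([row, column] in pixels, amid what is visible of it).
- vision.outline_of(camera, label): "mask" (480x640 bool, what is visible of it) and "point" ([row, column] in pixels, amid what is visible of it).
The state is a dict: "time": time; "q": joint angles; "joint_velocities": joint speeds; "joint_torque": joint torques, N m; "position": TCP position; "tool_rot": TCP orientation; "ft_force": force on the tool from outside, world axes, zero at the start; "moment": the same for the moment, N m; "grip_width": finger opening in m; "grip_force": force on a finger pad.
Only numpy, scipy, OpenCV 4.12 (cv2) and the standard library are available. Lean on these libraries where they do the work, as an engineer would, in place of code of your own. Each camera call takes 0.05 s, during which the arm holds its last target. There are 200 camera calls.

## Working session

There is one attempt and no reset: what is moved stays moved. The work goes in short steps, Python scripts to look and compute and a shell command to move; the robot and the scene stay as the last step left them, time stands still between calls to the robot, and variables do not carry over. Pictures are saved under pics/ and viewed, at most 10 in all, crops included, and the job is handed in when it is done.

```bash
mkdir -p pics; ls
python3 - <<'E'
from rig import robot, vision, job
import cv2,numpy as np
o=robot.get_obs();print({k:np.round(v,4).tolist() for k,v in o.items()})
for c in ["scene","side","wrist"]:
    d=vision.camera(c);cv2.imwrite(f"pics/{c}0.png",d["frame"][...,::-1])
    print(c,{k:np.round(v,4).tolist() for k,v in d.items() if k!="frame"})
    for l in ["stirrer_center","stirrer_end_a","rinse_box","box_mouth","pedal_tread","lid","pedal"]:
        try:print(l,[(np.round(r["point"]).tolist(),round(r["conf"],2)) for r in vision.look_for(c,l)][:4])
        except Exception as e:print(l,e)
E
```

```text
pics
{'time': 0.0, 'q': [0.9955, 0.5285, 1.4339, -0.0, 1.1814, -0.1785], 'joint_velocities': [0.0, -0.0013, -0.0008, 0.0006, 0.0004, -0.0009], 'joint_torque': [-0.0002, -44.0041, -17.6592, 0.0632, 0.0583, -0.0002], 'position': [0.2411, 0.5758, 0.2296], 'tool_rot': [0.1971, 0.9804, -0.001, -0.0004], 'ft_force': [1.0674, 0.4076, -0.0672], 'moment': [-0.0002, 0.0411, -0.0117], 'grip_force': 0.0, 'grip_width': 0.087}
scene {'K': [[495.4196, 0.0, 318.8452], [0.0, 495.4196, 239.9004], [0.0, 0.0, 1.0]], 'cam_to_world': [[0.5086, -0.6627, 0.5497, 0.0443], [-0.8608, -0.4039, 0.3096, -0.1798], [0.0169, -0.6306, -0.7759, 0.8421], [0.0, 0.0, 0.0, 1.0]]}
stirrer_center [([259.0, 226.0], 0.92)]
stirrer_end_a [([257.0, 227.0], 0.81)]
rinse_box [([281.0, 438.0], 0.92)]
box_mouth [([280.0, 438.0], 0.74), ([257.0, 226.0], 0.67)]
pedal_tread [([350.0, 413.0], 0.77)]
lid [([257.0, 447.0], 0.81), ([258.0, 226.0], 0.73)]
pedal [([350.0, 417.0], 0.79)]
side {'K': [[448.2878, 0.0, 310.7358], [0.0, 448.2878, 246.1533], [0.0, 0.0, 1.0]], 'cam_to_world': [[-0.0671, -0.6325, 0.7716, -0.1246], [-0.9977, 0.0449, -0.05, 0.1593], [-0.003, -0.7733, -0.6341, 0.6763], [0.0, 0.0, 0.0, 1.0]]}
stirrer_center [([313.0, 223.0], 0.81)]
stirrer_end_a [([319.0, 222.0], 0.71), ([237.0, 418.0], 0.3)]
rinse_box [([237.0, 418.0], 0.76)]
box_mouth [([237.0, 418.0], 0.72)]
pedal_tread [([280.0, 440.0], 0.61), ([315.0, 220.0], 0.37)]
lid [([214.0, 417.0], 0.7)]
pedal []
wrist {'K': [[424.5639, 0.0, 316.9221], [0.0, 424.5639, 245.1211], [0.0, 0.0, 1.0]], 'hand_eye': [[-0.0006, -0.9549, -0.297, 0.081], [1.0, -0.0003, -0.0013, -0.0006], [0.0012, -0.297, 0.9549, -0.1536], [0.0, 0.0, 0.0, 1.0]]}
stirrer_center []
stirrer_end_a []
rinse_box []
box_mouth []
pedal_tread []
lid []
pedal []
```

View pics/scene0.png

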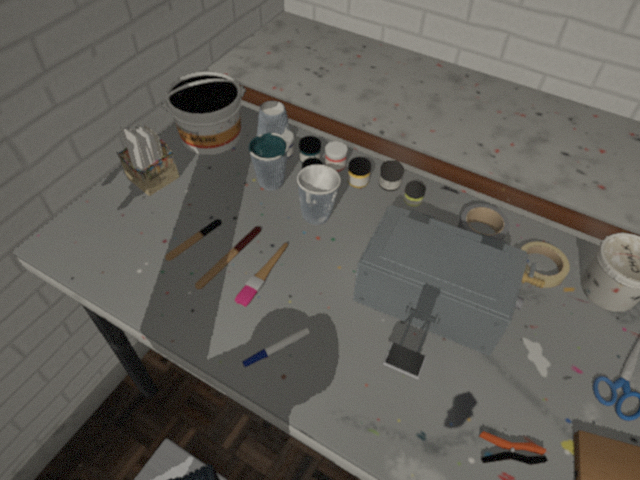

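View pics/side0.png

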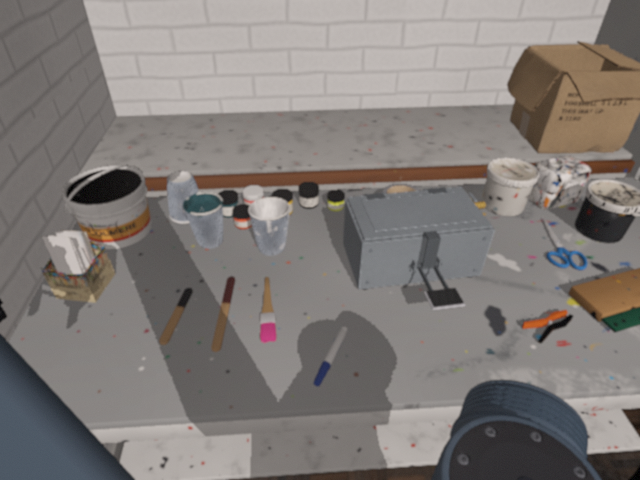

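The long stirrer lies in the middle of the three (scene row 257, col 229; ends about (228,260) and (285,199)). The box is on the right, with the black tread at about scene (360,405) and side (298,446). The wrist can only yaw, so I'll have to tilt the stick inside the grip, using contact with the box. Next I'll fit the poses.

```bash
cat > h.py <<'E'
from rig import robot, vision, job
import cv2,numpy as np,itertools
from scipy.optimize import minimize
from scipy.spatial.transform import Rotation as R
def proj(d,P,T=None):
    T=np.linalg.inv(d["cam_to_world"] if T is None else T); p=np.asarray(P)@T[:3,:3].T+T[:3,3]
    p=p@d["K"].T; return p[:,:2]/p[:,2:]
def unproj(d,uv,z,T=None):
    T=d["cam_to_world"] if T is None else T
    uv=np.atleast_2d(uv); r=np.c_[uv,np.ones(len(uv))]@np.linalg.inv(d["K"]).T@T[:3,:3].T
    return T[:3,3]+r*((z-T[2,3])/r[:,2:])
def b2w(b,P):
    c,s=np.cos(b[2]),np.sin(b[2]);P=np.atleast_2d(P)
    return np.c_[b[0]+c*P[:,0]-s*P[:,1],b[1]+s*P[:,0]+c*P[:,1],P[:,2]]
def cub(x0,x1,y0,y1,z0,z1):return list(itertools.product((x0,x1),(y0,y1),(z0,z1)))
def wristT(d,o):
    T=np.eye(4);T[:3,:3]=R.from_quat(o["tool_rot"]).as_matrix();T[:3,3]=o["position"];return T@d["hand_eye"]
def goto(p,yaw=None):
    """print fractions to bring TCP to p with tool-x heading yaw"""
    o=robot.get_obs();M=R.from_quat(o["tool_rot"]).as_matrix()
    f=M.T@(np.asarray(p)-o["position"])/.3
    cur=np.arctan2(M[1,0],M[0,0]);t=0
    if yaw is not None:
        t=-((yaw-cur+np.pi)%(2*np.pi)-np.pi)   # tool z is down
    print("fr",np.round(f,4),"turn",round(t/2/np.pi,4),"cur yaw",round(np.degrees(cur),1),"alt turn",round((t-np.sign(t)*np.pi)/2/np.pi,4),"q6",o["q"][5].round(2))
E
python3 - <<'E'
from h import *
D={};M={}
for c in ["scene","side"]:
    D[c]=d=vision.camera(c)
    for l in ["rinse_box","pedal_tread","stirrer_center"]:
        r=vision.outline_of(c,l)
        if r: m=r[0]["mask"];M[c,l]=m;ys,xs=np.nonzero(m);print(c,l,r[0]["conf"],m.sum(),xs.min(),xs.max(),ys.min(),ys.max())
    m=M.get((c,"stirrer_center"))
    if m is not None:
        rc=cv2.minAreaRect(np.argwhere(m)[:,::-1].astype(np.float32))
        P=unproj(d,cv2.boxPoints(rc),0.005); print("stick corners",P[:,:2].round(4).tolist())
        Q=unproj(d,np.argwhere(m)[:,::-1].astype(float),0.005)[:,:2];cc=(Q.mean(0));u=np.linalg.svd(Q-cc,full_matrices=False)[2][0]
        t=(Q-cc)@u;print("centre",(cc+u*(t.max()+t.min())/2).round(4),"dir",u.round(3),"len",t.ptp() if hasattr(t,'ptp') else np.ptp(t))
def sil(b,d,ped):
    im=np.zeros((480,640),np.uint8)
    L=[cub(-.078,.078,-.136,.136,0,.138)]
    if ped:L+=[cub(-.203,-.163,-.029,.029,.068,.075),cub(-.102,-.095,-.013,.013,.07,.146)]
    for c in L: cv2.fillConvexPoly(im,cv2.convexHull(np.round(proj(d,b2w(b,c))*16).astype(np.int32)),1,shift=4)
    return im>0
def cost(b,ped,cs):
    s=0
    for c in cs:
        a=sil(b,D[c],ped);m=M[c,"rinse_box"];s+=1-(a&m).sum()/(a|m).sum()
    return s
cs=[c for c in D if (c,"rinse_box") in M]
b0=unproj(D["scene"],[438,281],.07)[0];print(b0)
for ped in (0,1):
  for s in [cs]+[[c] for c in cs]:
    r=min((minimize(cost,[b0[0],b0[1],y],(ped,s),method="Nelder-Mead",options=dict(initial_simplex=np.array([[b0[0],b0[1],y],[b0[0]+.03,b0[1],y],[b0[0],b0[1]+.03,y],[b0[0],b0[1],y+.2]]))) for y in (-.3,0,.3)),key=lambda r:r.fun)
    print(ped,s,r.x.round(4),r.fun.round(4))
    if ped and len(s)==len(cs):best=r.x
print("tread",b2w(best,[-.183,0,.075]))
for c in D:
    im=D[c]["frame"][...,::-1].copy()
    for q in [cub(-.078,.078,-.136,.136,0,.138),cub(-.203,-.163,-.029,.029,.073,.075)]:
        for p in proj(D[c],b2w(best,q)):cv2.circle(im,tuple(int(v) for v in p),2,(0,0,255),-1)
    cv2.imwrite(f"pics/{c}1.png",im)
    if (c,"pedal_tread") in M:
        ys,xs=np.nonzero(M[c,"pedal_tread"]);print(c,unproj(D[c],[xs.mean(),ys.mean()],.075))
a=cv2.imread("pics/scene1.png")[180:420,320:560];b=cv2.imread("pics/side1.png")[150:330,320:520]
cv2.imwrite("pics/fit1.png",np.hstack([cv2.resize(a,(400,400)),cv2.resize(b,(400,400))]))
E
```

```text
scene rinse_box 0.75 18268 353 544 205 378
scene pedal_tread 0.6 1916 382 438 284 378
scene stirrer_center 0.63 727 195 260 226 288
stick corners [[0.405, 0.3135], [0.6045, 0.2982], [0.5962, 0.276], [0.3994, 0.2933]]
centre [0.5015 0.2955] dir [-0.997  0.077] len 0.1998034753763599
side rinse_box 0.97 13461 342 493 187 309
side pedal_tread 0.96 1474 416 465 231 310
side stirrer_center 0.59 764 211 234 277 352
stick corners [[0.4028, 0.313], [0.6039, 0.2983], [0.5944, 0.2738], [0.3958, 0.2923]]
centre [0.499  0.2948] dir [-0.997  0.079] len 0.20026984628830932
[ 0.62238207 -0.11515044  0.07      ]
0 ['scene', 'side'] [ 0.6328 -0.111   0.0812] 0.1851
0 ['scene'] [ 0.6328 -0.1089  0.0949] 0.0953
0 ['side'] [ 0.633  -0.1128  0.0832] 0.0843
1 ['scene', 'side'] [ 0.6297 -0.1103  0.0741] 0.1158
1 ['scene'] [ 0.6303 -0.1095  0.0941] 0.0609
1 ['side'] [ 0.6298 -0.1116  0.0752] 0.051
tread [[ 0.44716513 -0.12383038  0.075     ]]
scene [[ 0.48532385 -0.12245359  0.075     ]]
side [[ 0.49252526 -0.12665519  0.075     ]]
```

View pics/fit1.png

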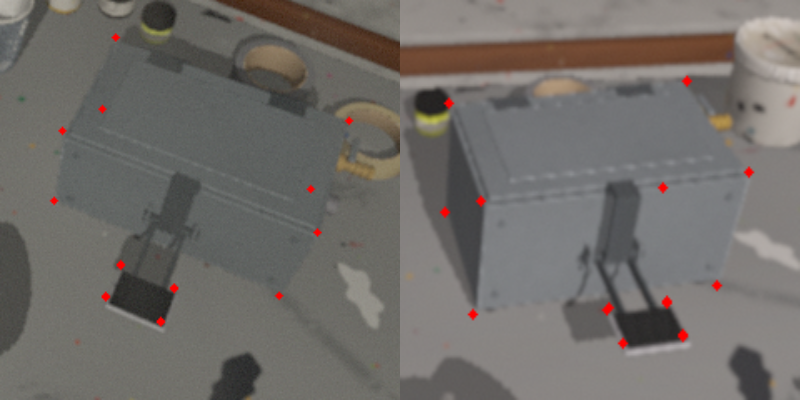

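The fit is good to a few mm; the tread sits slightly nearer the robot, at about (0.444, -0.125). I'll work out the move.

Run:
```python
from h import *
y=np.pi+.08
goto([.45,.25,.2],y);goto([.443,-.125,.14],y)
```

```text
fr [-1.0616 -0.7349  0.1018] turn -0.0759 cur yaw 157.3 alt turn 0.4241 q6 -0.18
fr [-1.5231 -1.8968  0.3019] turn -0.0759 cur yaw 157.3 alt turn 0.4241 q6 -0.18
```

```bash
python3 -m handwheel '[[-0.5,-0.37,0.05,-0.04],[-1,-0.73,0.1,-0.076],[-1,-0.73,0.1,-0.076],[-1,-0.73,0.1,-0.076],[-1,-0.73,0.1,-0.076],[-1,-0.73,0.1,-0.076],[-1,-0.73,0.1,-0.076],[-1,-0.73,0.1,-0.076],[-1,-0.73,0.1,-0.076],[-1,-0.73,0.1,-0.076],[-1,-0.73,0.1,-0.076]]' 0 20
python3 - <<'E'
from h import *
y=np.pi+.08
goto([.443,-.125,.14],y)
E
```

```text
time: 2.52
position: [0.4352, 0.2565, 0.2005]
tool_rot: [-0.038, 0.999, -0.0, 0.0]
ft_force: [-0.6, -0.1, -0.1]
grip_width: 0.0218
grip_force: 0.0
fr [ 0.0698 -1.2699  0.2017] turn -0.0007 cur yaw -175.7 alt turn 0.4993 q6 -1.34
```

```bash
python3 -m handwheel '[[0.07,-1,0.15,0],[0.07,-1,0.15,0],[0.07,-1,0.15,0],[0.07,-1,0.15,0],[0.07,-1,0.15,0],[0.07,-1,0.15,0],[0.07,-1,0.15,0],[0.07,-1,0.15,0],[0.07,-1,0.15,0],[0.07,-1,0.15,0]]' 
python3 -m handwheel '[[0,-0.27,0.05,0],[0,-0.27,0.05,0],[0,-0.27,0.05,0],[0,-0.27,0.05,0]]'
python3 - <<'E'
from h import *
o=robot.get_obs();d=vision.camera("side");cv2.imwrite("pics/side2.png",d["frame"][...,::-1])
goto([.443,-.125,.06],np.pi+.08)
E
```

```text
time: 3.35
position: [0.4368, -0.0414, 0.1556]
tool_rot: [-0.04, 0.999, 0.0, -0.0]
ft_force: [0.4, 0.2, -0.0]
grip_width: 0.0007
grip_force: 0.0
time: 3.68
position: [0.4441, -0.1225, 0.1405]
tool_rot: [-0.04, 0.999, 0.0, 0.0]
ft_force: [0.3, 0.4, -0.1]
grip_width: 0.0003
grip_force: 0.0
fr [ 0.0017 -0.0128  0.2685] turn 0.0003 cur yaw -175.3 alt turn -0.4997 q6 -2.16
```

View pics/side2.png

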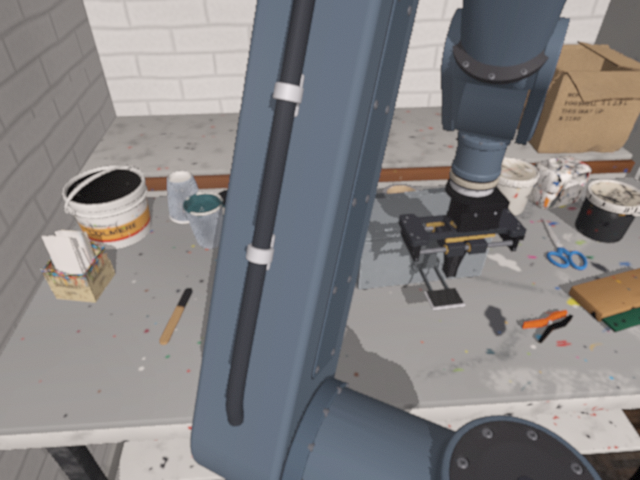

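The fingers are over the tread (tip about (272,450), tread (298,443)). Pressing now.

```bash
python3 -m handwheel '[[0,-0.01,0.1,0],[0,-0.01,0.18,0],[0,-0.01,0.21,0],[0,-0.01,0.225,0],[0,-0.01,0.235,0],[0,-0.01,0.245,0],[0,-0.01,0.255,0],[0,-0.01,0.26,0],[0,-0.01,0.26,0],[0,-0.01,0.26,0]]'
```

```text
time: 4.57
position: [0.4439, -0.1236, 0.0648]
tool_rot: [-0.041, 0.999, 0.0, 0.001]
ft_force: [1.0, 4.7, 15.0]
grip_width: 0.0006
grip_force: 6.6
```

```bash
python3 -m handwheel '[[0,0,0.004,0],[0,0,0.004,0],[0,0,0.004,0],[0,0,0.004,0]]'
python3 -m handwheel '[[0,0,-0.1,0],[0,0,-0.22,0],[0,0,-0.35,0],[0,0.2,-0.45,0],[0,0.4,-0.55,0],[0,0.6,-0.55,0],[0,0.8,-0.55,0],[0,1,-0.55,0],[0,1,-0.55,0],[0,1,-0.55,0],[0,1,-0.55,0],[0,1,-0.55,0]]' 100
python3 - <<'E'
from h import *
goto([.47,.297,.15],np.radians(175.5))
E
```

```text
time: 4.9
position: [0.444, -0.1236, 0.0644]
tool_rot: [-0.041, 0.999, 0.0, 0.001]
ft_force: [-1.0, 5.3, 21.7]
grip_width: 0.0004
grip_force: 10.7
time: 5.9
position: [0.4174, 0.1776, 0.2275]
tool_rot: [-0.044, 0.999, 0.001, 0.0]
ft_force: [0.2, -0.8, -0.1]
grip_width: 0.073
grip_force: 0.0
fr [-0.2095  0.3805  0.259 ] turn 0.0265 cur yaw -174.9 alt turn -0.4735 q6 -1.51
```

```bash
python3 -m handwheel '[[-0.2,0.2,0.1,0.01],[-0.4,0.36,0.2,0.027],[-0.44,0.36,0.26,0.027],[-0.44,0.36,0.26,0.027],[-0.44,0.36,0.26,0.027],[-0.44,0.36,0.26,0.027],[-0.44,0.36,0.26,0.027],[-0.44,0.36,0.26,0.027]]' 52
python3 - <<'E'
from h import *
o=robot.get_obs();d=vision.camera("wrist");T=wristT(d,o)
im=d["frame"][...,::-1].copy();r=vision.outline_of("wrist","stirrer_center")
for k in r:
    m=k["mask"];Q=unproj(d,np.argwhere(m)[:,::-1].astype(float),0.005,T)[:,:2];cc=Q.mean(0);u=np.linalg.svd(Q-cc,full_matrices=False)[2][0];t=(Q-cc)@u;w=(Q-cc)@[-u[1],u[0]]
    print(k["conf"],m.sum(),cc.round(4),u.round(3),"ends",(cc+u*t.min()).round(4),(cc+u*t.max()).round(4),"w",np.ptp(w),"mid w",(w.max()+w.min())/2)
if r: im[r[0]["mask"],2]=255
cv2.imwrite("pics/w3.png",im)
s=vision.camera("scene");r=vision.outline_of("scene","lid");print("lid",[(k["conf"],k["point"]) for k in r])
cv2.imwrite("pics/s3.png",s["frame"][...,::-1])
print(o["position"]);goto([.54,.292,.0095])
E
```

```text
time: 6.57
position: [0.5408, 0.2906, 0.1487]
tool_rot: [0.044, 0.999, -0.001, -0.001]
ft_force: [-0.2, 0.1, -0.0]
grip_width: 0.0463
grip_force: 0.0
0.6 7170 [0.4941 0.2944] [ 0.996 -0.084] ends [0.4047 0.3019] [0.6019 0.2853] w 0.01899407850570803 mid w 0.000216072079157594
lid [(0.61, [185.4, 476.1])]
[0.54075828 0.29059673 0.14866369]
fr [0.0065 0.0038 0.4669] turn 0.0 cur yaw 174.9 alt turn 0.0 q6 -1.17
```

View pics/w3.png

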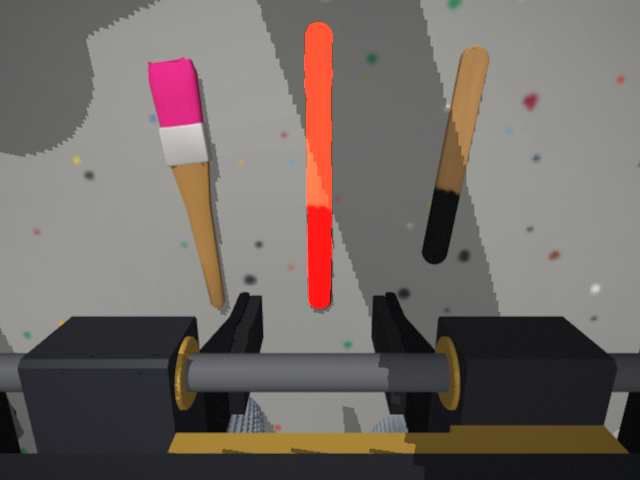

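View pics/s3.png

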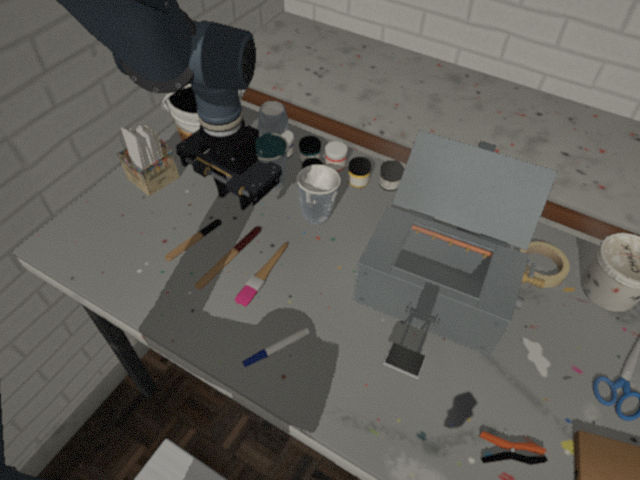

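The lid is open and the mouth is visible. The wrist view agrees with the fit: stick centre (0.503, 0.2935), line under the fingers, and the neighbours are clear. I'll descend and grasp.

```bash
python3 -m handwheel '[[0,0,0.13,0],[0,0,0.26,0],[0,0,0.37,0],[0,0,0.43,0],[0,0,0.45,0],[0,0,0.46,0],[0,0,0.462,0],[0,0,0.462,0]]' 
python3 -m handwheel '[[0,0,0,0],[0,0,0,0],[0,0,0,0],[0,0,0,0],[0,0,0,0],[0,0,0,0],[0,0,0,0],[0,0,0,0]]' 0 10
```

```text
time: 7.43
position: [0.5435, 0.2917, 0.0114]
tool_rot: [0.045, 0.999, 0.001, 0.001]
ft_force: [-0.6, -0.5, 0.9]
grip_width: 0.0452
grip_force: 0.0
time: 8.1
position: [0.5424, 0.2915, 0.0101]
tool_rot: [0.044, 0.999, 0.0, 0.0]
ft_force: [0.1, 0.7, 4.0]
grip_width: 0.0179
grip_force: 10.0
```

```bash
python3 -m handwheel '[[0,0,-0.1,0],[0,0,-0.2,0],[0,0,-0.35,0],[0,0,-0.5,0],[0,0,-0.6,0],[0,0,-0.7,0],[0,0,-0.7,0],[0,0,-0.7,0],[0,0,-0.7,0]]' 0 3
python3 - <<'E'
from h import *
o=robot.get_obs();d=vision.camera("wrist")
w=d["frame"][...,::-1].copy()
# predicted ends if level
M=R.from_quat(o["tool_rot"]).as_matrix();T=wristT(d,o)
for th in (0,10,20):
    c,s=np.cos(np.radians(th)),np.sin(np.radians(th))
    P=[o["position"]+M@np.array([.14*c,0,.007+.14*s]),o["position"]+M@np.array([-.06*c,0,.007-.06*s])]
    print(th,proj(d,P,T).round())
r=vision.outline_of("wrist","stirrer_center")
for k in r:ys,xs=np.nonzero(k["mask"]);print(k["conf"],xs.min(),xs.max(),ys.min(),ys.max())
s=vision.camera("scene")
print("cup",unproj(s,[[318,218],[305,205],[335,205],[315,172]],0.0).round(3).tolist(),unproj(s,[[318,180]],0.1).round(3))
c=cv2.resize(s["frame"][200:330,350:540,::-1],(480,328))
b=[.6297,-.1103,.085]
cv2.imwrite("pics/x4.png",np.hstack([cv2.resize(w,(320,240))[:240],cv2.resize(c,(480,240*1))]) if 0 else np.vstack([np.hstack([cv2.resize(w,(437,328)),cv2.resize(c,(363,328))])]))
cv2.imwrite("pics/s4.png",s["frame"][...,::-1])
E
```

```text
time: 8.85
position: [0.5413, 0.2911, 0.2187]
tool_rot: [0.044, 0.999, -0.0, -0.001]
ft_force: [-0.2, -0.8, -1.0]
grip_width: 0.0177
grip_force: 3.0
0 [[320. -79.]
 [319. 435.]]
10 [[320. -44.]
 [319. 450.]]
20 [[319.  -8.]
 [320. 464.]]
0.96 290 344 0 432
cup [[0.695, 0.19, 0.0], [0.714, 0.237, -0.0], [0.751, 0.177, 0.0], [0.822, 0.274, -0.0]] [[0.711 0.202 0.1  ]]
```

View pics/x4.png

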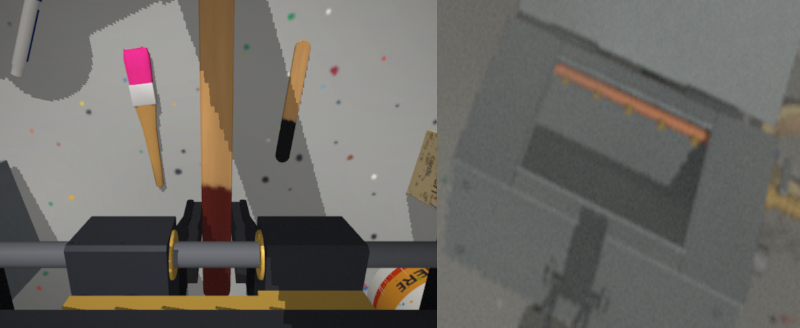

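The stick is held level. The mouth corners in the scene image (col,row) are about (394.5,266), (480,297.5), (413,224.5) and (494,252.7), so I'll refine the box pose from them.

```bash
cat > fitm.py <<'E'
from h import *
s=vision.camera("scene")
uv=np.array([[394.5,266.2],[479.8,297.5],[413.3,224.6],[493.9,252.7]])
W=unproj(s,uv,.135)[:,:2]
L=np.array([[-.058,.078],[-.058,-.078],[.058,.078],[.058,-.078]])
print(W.round(4).tolist(),[np.linalg.norm(W[i]-W[j]).round(4) for i,j in((0,1),(2,3),(0,2),(1,3))])
c=W.mean(0);H=(L.T@(W-c));th=np.arctan2(H[0,1]-H[1,0],H[0,0]+H[1,1]);print("box",c.round(4),th)
b=[*c,th];print("res mm",((b2w(b,np.c_[L,np.full(4,.135)])[:,:2]-W)*1e3).round(1).tolist())
np.save("b.npy",b)
E
cat >> h.py <<'E'
def gb(x,y,z,):
    """stick centre-line grip point at box coords (x,y), height z -> goto"""
    b=np.load("b.npy");p=b2w(b,[x,y,z+.007])[0];print(p.round(4));goto(p,b[2]+np.pi/2)
E
python3 fitm.py
python3 - <<'E'
from h import *
gb(-.03,.25,.22);gb(-.03,.186,.16)
E
```

```text
[[0.5633, -0.0425], [0.5789, -0.1941], [0.6706, -0.0316], [0.6849, -0.1843]] [np.float64(0.1524), np.float64(0.1535), np.float64(0.1078), np.float64(0.1065)]
box [ 0.6244 -0.1131] 0.09749767890704693
res mm [[-4.2, 1.4], [-4.6, -2.3], [4.0, 1.7], [4.8, -0.8]]
[0.5702 0.1328 0.227 ]
fr [-0.1432 -0.5168 -0.031 ] turn 0.2203 cur yaw 174.9 alt turn -0.2797 q6 -1.17
[0.5765 0.0691 0.167 ]
fr [-0.1836 -0.7261  0.1691] turn 0.2203 cur yaw 174.9 alt turn -0.2797 q6 -1.17
```

```bash
python3 -m handwheel '[[-0.03,-0.1,-0.03,0.22],[-0.06,-0.2,-0.03,0.22],[-0.09,-0.3,-0.03,0.22],[-0.14,-0.4,-0.03,0.22],[-0.14,-0.5,-0.03,0.22],[-0.14,-0.51,-0.03,0.22],[-0.14,-0.51,-0.03,0.22],[-0.14,-0.51,-0.03,0.22],[-0.14,-0.51,-0.03,0.22],[-0.14,-0.51,-0.03,0.22],[-0.14,-0.51,-0.03,0.22],[-0.14,-0.51,-0.03,0.22],[-0.14,-0.51,-0.03,0.22],[-0.14,-0.51,-0.03,0.22]]'
python3 - <<'E'
from h import *
np.save("b.npy",[.628,-.112,.09])
gb(-.03,.186,.16)
o=robot.get_obs();d=vision.camera("wrist")
T=wristT(d,o);im=d["frame"][...,::-1].copy();b=np.load("b.npy")
for q,c in ((cub(-.078,.078,-.136,.136,.135,.135),(0,0,255)),(cub(-.058,.058,-.078,.078,.135,.135),(0,255,0))):
    for p in proj(d,b2w(b,q),T):cv2.circle(im,tuple(int(v) for v in np.clip(p,-9999,9999)),3,c,-1)
cv2.imwrite("pics/w5.png",im)
E
```

```text
time: 10.22
position: [0.5702, 0.1352, 0.228]
tool_rot: [0.67, 0.742, -0.0, -0.0]
ft_force: [0.7, 0.0, 0.3]
grip_width: 0.0179
grip_force: 3.0
[0.5814 0.0706 0.167 ]
fr [-0.2183  0.0153  0.2034] turn 0.0019 cur yaw 95.9 alt turn -0.4981 q6 -0.06
```

View pics/w5.png

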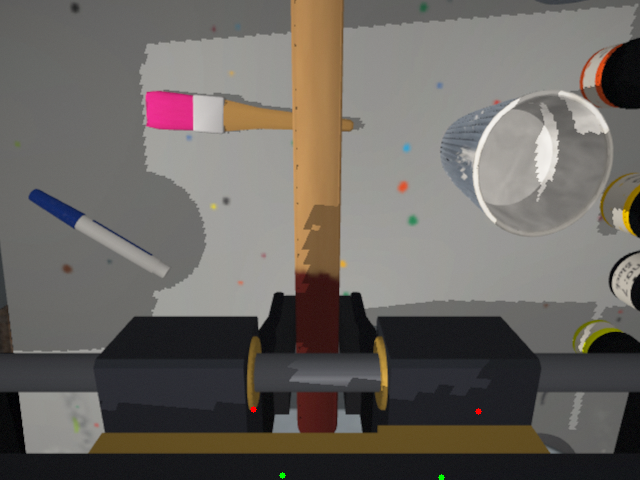

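```bash
python3 -m handwheel '[[-0.11,0.01,0.1,0],[-0.22,0.015,0.2,0],[-0.22,0.015,0.2,0],[-0.22,0.015,0.23,0],[-0.22,0.015,0.25,0],[-0.22,0.015,0.27,0],[-0.22,0.015,0.29,0],[-0.22,0.015,0.31,0],[-0.22,0.015,0.33,0],[-0.22,0.015,0.33,0],[-0.22,0.015,0.33,0]]'
cat > meas.py <<'E'
from h import *
import sys
o=robot.get_obs();M=R.from_quat(o["tool_rot"]).as_matrix()
# tilt from A-end (and B) in fixed cameras and wrist: draw predicted stick for several tilts
for c in ["wrist","side","scene"]:
    d=vision.camera(c);T=wristT(d,o) if c=="wrist" else d["cam_to_world"]
    r=vision.outline_of(c,"stirrer_center")
    if not r or r[0]["conf"]<.4: print(c,"none");continue
    m=r[0]["mask"];best=[]
    for th in np.arange(-20,41,2):
        a=np.radians(th);u=np.array([np.cos(a),0,np.sin(a)]);n=np.array([-np.sin(a),0,np.cos(a)])
        P=[o["position"]+M@(np.array([0,0,.007])+s*u+e*np.array([0,.009,0])+f*n*.003) for s in(.1395,-.0605) for e in(-1,1) for f in(-1,1)]
        im=np.zeros((480,640),np.uint8);cv2.fillConvexPoly(im,cv2.convexHull(np.round(proj(d,P,T)).astype(np.int32)),1)
        best.append(((m&(im>0)).sum()/(m|(im>0)).sum(),th))
    best.sort(reverse=True);ys,xs=np.nonzero(m)
    print(c,round(r[0]["conf"],2),m.sum(),"rows",ys.min(),ys.max(),"cols",xs.min(),xs.max(),[(round(i,2),int(t)) for i,t in best[:4]])
    cv2.imwrite(f"pics/m_{c}_{o['time']:.1f}.png",d["frame"][...,::-1])
E
python3 meas.py
```

```text
time: 11.18
position: [0.5813, 0.0704, 0.1295]
tool_rot: [0.671, 0.742, -0.0, -0.0]
ft_force: [0.6, -0.3, 0.0]
grip_width: 0.018
grip_force: 3.0
wrist 0.68 16678 rows 0 432 cols 294 339 [(np.float64(0.81), 16), (np.float64(0.8), 22), (np.float64(0.8), 24), (np.float64(0.8), 20)]
side 0.66 257 rows 236 255 cols 287 327 [(np.float64(0.29), 18), (np.float64(0.28), 24), (np.float64(0.28), 20), (np.float64(0.27), 16)]
scene none
```

```bash
cat > tilt.py <<'E'
from h import *
o=robot.get_obs();d=vision.camera("wrist");K=d["K"];r=vision.outline_of("wrist","stirrer_center")
m=r[0]["mask"];H=d["hand_eye"];P=[];row=np.arange(4,290)
for v in row:
    xs=np.nonzero(m[v])[0]
    if len(xs)<10:continue
    w=xs.max()-xs.min()+1;Z=.018*K[0,0]/w
    p=Z*np.linalg.inv(K)@[xs.mean(),v,1];P.append(H[:3,:3]@p+H[:3,3])
P=np.array(P);k,c=np.polyfit(P[:,0],P[:,2],1)
print("conf",r[0]["conf"],"x range",P[:,0].min(),P[:,0].max(),"tilt deg",np.degrees(np.arctan(k)),"z at grip",c,"z at .14",c+.14*k)
# brute: robust fit by predicted widths
e=[]
for th in np.arange(-10,41,1):
    a=np.tan(np.radians(th));s=0
    for v in row[::10]:
        xs=np.nonzero(m[v])[0]; ray=H[:3,:3]@np.linalg.inv(K)@[317,v,1];t=(.004+a*H[0,3]-H[2,3])/(ray[2]-a*ray[0])
        s+=(.018*K[0,0]/t-(xs.max()-xs.min()+1))**2
    e.append((s/len(row[::10]),th))
print([(round(x,2),int(t)) for x,t in sorted(e)[:5]], "widths",[int(m[v].sum()) for v in (5,100,200,280)],"top rows",np.nonzero(m)[0].min())
cv2.imwrite(f"pics/t_{o['time']:.1f}.png",d["frame"][...,::-1])
E
python3 tilt.py
```

```text
conf 0.86 x range 0.008694851793521391 0.13000184866712053 tilt deg 20.11480465102342 z at grip 0.008906643326813384 z at .14 0.06018039087467991
[(np.float64(0.82), 23), (np.float64(0.88), 24), (np.float64(0.98), 22), (np.float64(1.18), 25), (np.float64(1.38), 21)] widths [38, 41, 42, 43] top rows 0
```

The pivot worked: about 21° tilt with end A low. Next I'll move above the box.

Run:
```python
from h import *
gb(-.01,-.066,.215)
```

```text
[ 0.624  -0.1786  0.222 ]
fr [-0.8386  0.0581 -0.3065] turn 0.0015 cur yaw 95.7 alt turn -0.4985 q6 -0.17
```

```bash
python3 -m handwheel '[[0,0,-0.1,0],[0,0,-0.2,0],[0,0,-0.31,0],[-0.1,0.05,-0.31,0],[-0.2,0.055,-0.31,0],[-0.3,0.055,-0.31,0],[-0.4,0.055,-0.31,0],[-0.5,0.055,-0.31,0],[-0.6,0.055,-0.31,0],[-0.7,0.055,-0.31,0],[-0.78,0.055,-0.31,0],[-0.84,0.055,-0.31,0],[-0.84,0.055,-0.31,0],[-0.84,0.055,-0.31,0]]'
cat > mouth.py <<'E'
from h import *
o=robot.get_obs();d=vision.camera("wrist")
T=wristT(d,o);im=d["frame"][...,::-1].copy();b=np.load("b.npy")
for q,c in ((cub(-.078,.078,-.136,.136,.135,.135),(0,0,255)),(cub(-.058,.058,-.078,.078,.135,.135),(0,255,0))):
    for p in proj(d,b2w(b,q),T):cv2.circle(im,tuple(int(v) for v in np.clip(p,-9999,9999)),3,c,-1)
cv2.imwrite(f"pics/mo.png",im);gb(-.01,-.066,.142)
E
python3 mouth.py; python3 tilt.py
```

```text
time: 12.75
position: [0.6227, -0.1795, 0.2225]
tool_rot: [0.672, 0.741, 0.0, -0.001]
ft_force: [-0.2, 0.0, -0.5]
grip_width: 0.0183
grip_force: 3.0
[ 0.624  -0.1786  0.149 ]
fr [-0.0017  0.0046  0.245 ] turn 0.0015 cur yaw 95.7 alt turn -0.4985 q6 -0.55
conf 0.92 x range 0.010370273912716277 0.13579466702144435 tilt deg 23.368422950981895 z at grip 0.004306471372929941 z at .14 0.06479829714987924
[(np.float64(1.78), 24), (np.float64(1.87), 25), (np.float64(1.93), 23), (np.float64(2.19), 26), (np.float64(2.3), 22)] widths [35, 43, 42, 43] top rows 0
```

View pics/mo.png

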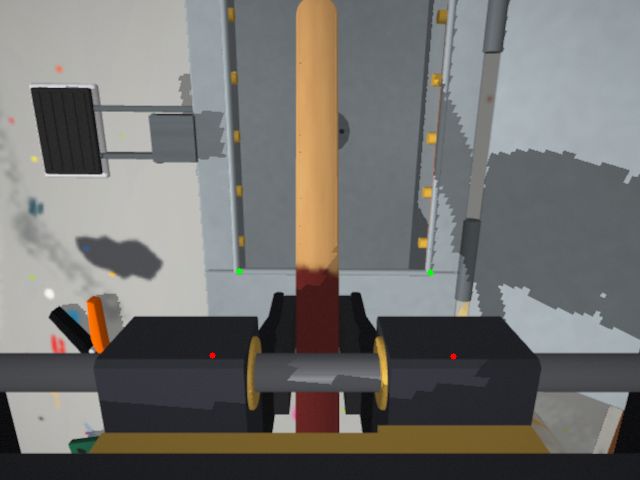

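The predicted mouth corners (rows 271, cols 239 and 431) match the image exactly, and the stick is centred and tilted about 23°. I'll insert it: down, then slide towards +y under the lip, then down again.

```bash
python3 -m handwheel '[[0,0.004,0.08,0],[0,0.004,0.16,0],[0,0.004,0.22,0],[0,0.004,0.245,0],[0,0.004,0.245,0],[0.05,0.004,0.255,0],[0.1,0.004,0.265,0],[0.15,0.004,0.275,0],[0.187,0.004,0.28,0],[0.187,0.004,0.28,0]]'
python3 tilt.py;python3 -c "
from h import *
gb(-.01,-.01,.1)"
```

```text
time: 13.73
position: [0.6177, -0.1192, 0.1389]
tool_rot: [0.67, 0.743, 0.0, -0.001]
ft_force: [-0.8, 0.5, 0.2]
grip_width: 0.0175
grip_force: 3.0
conf 0.73 x range 0.011967733006845283 0.0829633387234729 tilt deg 24.850197767238715 z at grip 0.0037704822259313573 z at .14 0.0686084682035546
[ 0.6189 -0.1229  0.107 ]
fr [-0.0024 -0.0002  0.1076] turn 0.0018 cur yaw 95.8 alt turn -0.4982 q6 -0.47Traceback (most recent call last):
  File "tilt.py", line 17, in <module>
    s+=(.018*K[0,0]/t-(xs.max()-xs.min()+1))**2
                       ~~~~~~^^
    return umr_maximum(a, axis, None, out, keepdims, initial, where)
ValueError: zero-size array to reduction operation maximum which has no identity
```

```bash
python3 -m handwheel '[[0,0,0.05,0],[0,0,0.09,0],[0,0,0.124,0],[0,0,0.124,0],[0,0,0.124,0],[-0.04,0,0.124,0],[-0.08,0,0.124,0],[-0.12,0,0.124,0],[-0.15,0,0.124,0],[-0.15,0,0.124,0],[-0.15,0,0.124,0]]'
python3 -c "
from h import *
gb(-.01,-.055,.127)"
```

```text
time: 14.75
position: [0.6232, -0.1692, 0.1018]
tool_rot: [0.672, 0.741, 0.0, 0.0]
ft_force: [-0.9, 0.4, -0.6]
grip_width: 0.0181
grip_force: 3.0
[ 0.623  -0.1677  0.134 ]
fr [ 5.000e-03 -1.000e-04 -1.075e-01] turn 0.0012 cur yaw 95.6 alt turn -0.4988 q6 -0.54
```

Now I'll raise it slowly so the −y lip levels the stick.

```bash
python3 -m handwheel '[[0.005,0,-0.02,0],[0.005,0,-0.04,0],[0.005,0,-0.05,0],[0.005,0,-0.06,0],[0.005,0,-0.07,0],[0.005,0,-0.08,0],[0.005,0,-0.09,0],[0.005,0,-0.097,0],[0.005,0,-0.104,0],[0.005,0,-0.104,0],[0.005,0,-0.104,0]]'
sed -i 's/        xs=np.nonzero(m\[v\])\[0\]; ray/        xs=np.nonzero(m[v])[0]\n        if len(xs)<10: continue\n        ray/' tilt.py; python3 tilt.py
```

```text
time: 15.67
position: [0.6231, -0.1666, 0.1329]
tool_rot: [0.671, 0.741, -0.0, 0.0]
ft_force: [0.3, 0.5, 0.4]
grip_width: 0.0178
grip_force: 3.0
conf 0.74 x range 0.011970632584409488 0.1167441891956088 tilt deg 2.2263751685398816 z at grip 0.009357825540692566 z at .14 0.014800625989033478
[(np.float64(0.96), 6), (np.float64(1.06), 5), (np.float64(1.17), 7), (np.float64(1.47), 4), (np.float64(1.67), 8)] widths [52, 49, 46, 45] top rows 0
```

```bash
python3 -m handwheel '[[0,0,0.02,0],[0,0,0.05,0],[0,0,0.08,0],[0.02,0,0.09,0],[0.045,0.02,0.09,0],[0.045,0.02,0.09,0],[0.045,0.02,0.09,0],[0.045,0.02,0.09,0],[0.045,0.02,0.09,0]]' 0 6
python3 tilt.py
python3 - <<'E'
from h import *
o=robot.get_obs();d=vision.camera("wrist");a=d["frame"][...,::-1].copy();s=vision.camera("scene");b=np.load("b.npy");T=wristT(d,o)
p=o["position"]-[b[0],b[1],0];c,si=np.cos(b[2]),np.sin(b[2]);print("box xy",c*p[0]+si*p[1],-si*p[0]+c*p[1],"stick z",p[2]-.007)
M=R.from_quat(o["tool_rot"]).as_matrix()
for x in (.058,.14):print(x,[proj(d,[o["position"]+M@np.array([x,0,.007+x*np.tan(np.radians(t))])],T).round().tolist() for t in (0,5)])
e=s["frame"][120:320,340:560,::-1]
cv2.imwrite("pics/fin.png",np.hstack([cv2.resize(a,(400,300)),cv2.resize(e,(330,300))]))
E
```

```text
time: 16.52
position: [0.628, -0.1525, 0.1062]
tool_rot: [0.671, 0.742, 0.0, 0.0]
ft_force: [0.1, -0.4, -0.5]
grip_width: 0.018
grip_force: 6.0
conf 0.69 x range 0.0107409147563957 0.11711291070305377 tilt deg 2.5509057999130134 z at grip 0.008686967548305771 z at .14 0.01492412787210589
[(np.float64(0.74), 5), (np.float64(0.77), 6), (np.float64(1.02), 4), (np.float64(1.1), 7), (np.float64(1.63), 3)] widths [51, 49, 46, 42] top rows 0
box xy -0.0038621570354682292 -0.04041600895334976 stick z 0.09913568011636886
0.058 [[[316.0, 176.0]], [[316.0, 174.0]]]
0.14 [[[316.0, -81.0]], [[316.0, -66.0]]]
```

View pics/fin.png

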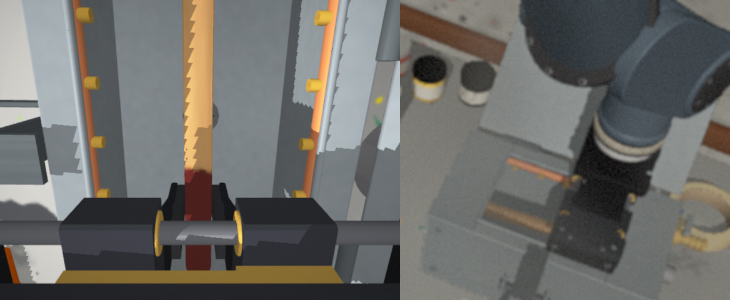

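The stick lies between the spray bars (wrist cols about 95 and 310, stick at 198), nearly level at z ≈ 0.10. The lid is open and no contact force shows, so I'm handing in.

```bash
python3 -c "
from rig import job
print(job.hand_in())"
```

```text
the job is handed in; nothing more can be done
None
```

I pressed the pedal to its stop, the lid sprang open, and I handed the job in at about 17 s with the long stirrer held inside the box: within about 5° of level, below the lips, with no contact seen or felt. The hand-in returned no verdict.

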